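Load the table stove and hold its cover down on the pin

ROBOT

A 6-joint arm with a two-finger parallel gripper is mounted at the origin on the work surface. World frame = base frame: x ahead of the robot, y to its left, z up, the work surface at z = 0. Lengths are in mm, angles in rad, forces in N, time in s.
With the tool pointing down it reaches from about 400 to 925 mm from the base axis. Payload 12.5 kg.
Tool frame: the origin (TCP) lies at the centre of the arm's flange, where the gripper is bolted on; the fingertips stand 190 mm ahead of it and the grasp point (between the pads) lies env.grip_point_offset ahead of it (env.grip_point_offset is the distance from the TCP to the grasp point, in mm); z points along the fingers, x is the direction in which the jaws open and shut, and the axes are right-handed (so a half turn about z gives the same grasp; the last joint's range is limited). The gripper opens to 95 mm and grips with 3 to 60 N. Pads are 20 mm wide; open, the fingers measure 119 mm over their backs; the gripper's body (75 mm by 180 mm) begins 59 mm behind the grasp point.
Start: joints at [-1.333, 0.491, 1.559, -0, 1.092, -0.106], TCP at [210.686, -588.418, 404.761] pointing down, gripper open.
Joint ranges: [-3.1, 3.1], [-0.84, 2.19], [0.05, 2.79], [-1.13, 4.28], [0.06, 2.93], [-2.69, 2.69]. Speed limits (rad/s): [2.22, 2.22, 2.79, 3.14, 3.14, 3.14].

INTERFACE

Orientations are given as [roll, pitch, yaw] about the fixed x, y, z axes, in that order (R = Rz(yaw) Ry(pitch) Rx(roll)).
In Python, from cell import state, read_camera, camera_model, job_done, env gives the robot as it stands.
- The arm moves only by the tool arm_command, never from a script. Its argument "steps" is a list of rows, each a list of 6 numbers: the shift along the tool's x, y, z in cm, then the turn, a rotation vector about the tool's x, y, z in degrees. In form: [[dx, dy, dz, rx, ry, rz], ...]. A call has 1 to 12 rows; each row is the pose to reach, as a shift and turn from the pose commanded when the call began, along the tool's axes at that moment; what a row does not reach only later rows make up. A row lasts 1/12 s, in which the tool goes at most 41.7 mm and 7.16 degrees, less where a joint would pass 70% of its speed; a pose out of reach is approached as far as the arm can. A call with a gripper value outside its range is refused whole. "jaw" is the finger opening in cm, from 0 to 9.51, set as the call begins (left out, the last holds). The fingers move at their own pace and stop on an object; the grip force is fixed at half the most. Time passes only in rows, so rows that repeat a pose let the fingers close. It gives the time, the measured TCP pose, the force and the opening at its end, in the units of the state.
- state(): the state, without advancing time (a new reading comes with each control period).
- read_camera(name): name is "scene" or "top" or "wrist"; returns the picture (480x640x3 uint8, red, green, blue); there is no depth.
- camera_model(name): a dict with "K" (3x3 intrinsics, pixels), "xyz" and "rotation" of the camera in the world. Camera axes: x right, y up, looking along -z (the intrinsics and any distortion apply to the point x, -y, -z); pixel columns grow to the right and rows downward; lengths in mm; the calibration is good to about 2 mm. A picture is of the moment at which its call begins: read the wrist's pose just before it. camera_model takes no time and is no camera call; for the wrist camera it gives the pose at the moment of the call.
- job_done(): hands the job in, once; it reports no verdict.
The state is a dict: "t": time; "joints": joint angles; "qvel": joint speeds; "tau": joint torques, N m; "eef_pos": TCP position; "tcp_rot": TCP orientation; "ft_force": force on the tool from outside, world axes, zero at the start; "moment": the same for the moment, N m; "opening": opening from 0.0 (shut) to 1.0 (fully open).
Only numpy, scipy, OpenCV 4.12 (cv2) and the standard library are available. Lean on these libraries where they do the work, as an engineer would, in place of code of your own. Each camera call takes 0.05 s, during which the arm holds its last target. There are 200 camera calls.

TASK

Load the table stove: drop the two fuel briquettes into its two bores, one in each, then take the cover by its black grip, slide its tongue in under the green hood until the hole drops onto the locating pin hidden there, and press the cover down fully home against the sprung rails, straight on the stove. Finish still holding the cover by its grip and pressing it down: do not let go. Leave everything else on the table where it is.

Things in the scene. Friction and masses are not known exactly. Their poses are not given: they have to be found in the camera images.
- stove: low fixed table-top stove: dark steel block with two round fuel bores along its middle, two sprung aluminium rails, and a green sheet-metal hood at its +x end. Origin: centre of the underside; x runs from the stove's front towards the hood, y left, z up. Deck (block top) at z = 50 mm, x -95 to +120, y -70 to +70 mm
- hood_mouth (a point): middle of the lower edge of the hood's mouth, at stove x = 55 mm, deck height. The mouth looks to -x, is 112 mm wide and 44 mm high; inside, the hood is 61 mm deep (along x) to its back wall. Its roof is 4 mm thick, top 48 mm above the deck; closed at sides, back and top, so the pin can be reached only through the mouth
- bore0 (a point): centre of the mouth of the fuel bore nearer the front, at stove x = -55 mm, deck height; 30 mm in diameter, 38 mm deep, small chamfer
- bore1 (a point): the same for the bore nearer the hood, at stove x = -5 mm
- pin_top (a point): tip of the upright brass locating pin under the hood, at stove x = 80 mm, y = 0, z = 66 mm. The pin is 12 mm in diameter and 16 mm tall, its upper 6 mm taper to 6 mm. It cannot be seen from above; a round yellow rivet on the hood's top lies exactly above it
- seal (a joint): how far the two sprung rails are pressed down, m. 0: up, tops 8 mm above the deck; 0.008: level with the deck. They run along the stove at y = +-54 mm (8 mm wide), x -62 to +48 mm. The resting cover does not sink them; pressing it fully home takes about 7 to 12 N more, straight down at its grip
- cover_grip (a point): centre of the upright black grip (50 mm along x, 12 across y, 44 high) on the loose cover, 32 mm above its underside, over its centre of mass. Cover: 0.3 to 0.4 kg, aluminium plate 120 (x) x 130 (y) x 5 mm, flat on the table, with a tongue 60 wide reaching 62 mm out of its +x edge's middle. The plate's centre is 18 mm behind (-x of) the grip. x points to the tongue, z up
- cover_hole (a point): centre of the 17 mm through hole in the cover's tongue, at the underside, 87 mm along the cover's x from the grip's centre and 32 mm below it. Same axes. Its height over the stove's underside: above 66 mm to pass over the pin, 58 mm when dropped on it and resting on the rails, 50 mm when fully home
- briquette0_mid (a point): centre of a pressed-wood fuel briquette, an upright cylinder 26 mm in diameter and 36 mm high, 20 to 42 g, standing on the table (centre 18 mm up); fits either bore, where its top ends 2 mm below the deck
- briquette1_mid (a point): centre of a pressed-wood fuel briquette, an upright cylinder 26 mm in diameter and 36 mm high, 20 to 42 g, standing on the table (centre 18 mm up); fits either bore, where its top ends 2 mm below the deck
- tanker: bystander, to be left alone: green model tanker lorry, 120 x 46 x 55 mm; origin at its underside
- excavator: bystander, to be left alone: orange model excavator, about 110 x 46 x 85 mm; origin at its underside
- mug: bystander, to be left alone: steel mug, 76 mm across, 85 mm high; origin at its underside
- tin: bystander, to be left alone: green closed tin, 66 mm across, 100 mm high; origin at its underside
- screwdriver: bystander, to be left alone: screwdriver lying on the table in front of the robot; origin at its underside
- wrench: bystander, to be left alone: wrench lying at the robot's right; origin at its underside
- mouse: bystander, to be left alone: black computer mouse, 100 x 58 x 30 mm; origin at its underside

How it is judged (in metres and radians):
On the way, in this order (a step that is already met when the one before it is completed fails the run):
1. one briquette is down in a bore ((((horizontal distance between briquette0_mid and bore0 below 0.006 m and z of briquette0_mid in the frame of stove below 0.034 m and angle between briquette0_mid's own z axis and vertical below 0.15 rad) or (horizontal distance between briquette0_mid and bore1 below 0.006 m and z of briquette0_mid in the frame of stove below 0.034 m and angle between briquette0_mid's own z axis and vertical below 0.15 rad)) or ((horizontal distance between briquette1_mid and bore0 below 0.006 m and z of briquette1_mid in the frame of stove below 0.034 m and angle between briquette1_mid's own z axis and vertical below 0.15 rad) or (horizontal distance between briquette1_mid and bore1 below 0.006 m and z of briquette1_mid in the frame of stove below 0.034 m and angle between briquette1_mid's own z axis and vertical below 0.15 rad)))), for 0.1 s.
2. both briquettes are down in the bores, one in each (((horizontal distance between briquette0_mid and bore0 below 0.006 m and z of briquette0_mid in the frame of stove below 0.034 m and angle between briquette0_mid's own z axis and vertical below 0.15 rad) or (horizontal distance between briquette0_mid and bore1 below 0.006 m and z of briquette0_mid in the frame of stove below 0.034 m and angle between briquette0_mid's own z axis and vertical below 0.15 rad)) and ((horizontal distance between briquette1_mid and bore0 below 0.006 m and z of briquette1_mid in the frame of stove below 0.034 m and angle between briquette1_mid's own z axis and vertical below 0.15 rad) or (horizontal distance between briquette1_mid and bore1 below 0.006 m and z of briquette1_mid in the frame of stove below 0.034 m and angle between briquette1_mid's own z axis and vertical below 0.15 rad))), for 0.1 s.
3. the cover has slid in under the hood and its hole has dropped onto the pin (horizontal distance between cover_hole and pin_top below 0.0045 m and angle between the x axis of cover_hole and the x axis of stove, either way round below 0.12 rad and z of cover_hole in the frame of stove below 0.062 m), for 0.05 s.
At the end, for the whole second after the job is handed in: Each briquette down in a bore, upright within 6 mm of its axis. Cover hole on the pin within 4.5 mm, cover straight within 7 deg, level within 3.4 deg, within 3.5 mm of the deck at hole and grip; rails pressed 5 mm or more; fingers still on it with over 2 N (all of step 2 and horizontal distance between cover_hole and pin_top below 0.0045 m and angle between the x axis of cover_hole and the x axis of stove, either way round below 0.12 rad and z of cover_hole in the frame of stove below 0.0535 m and z of cover_grip in the frame of stove below 0.0855 m and angle between cover_grip's own z axis and vertical below 0.06 rad and value of joint seal above 0.005 m and contact force between the fingers and cover above 2 N); the arm keeps its last pose, push and grip.
It fails at once if a bystander is shifted by more than 30 mm (distance of any of tanker, excavator, mug, tin, screwdriver, wrench, mouse from where it was at the start of the episode above 0.03 m).
It also fails if it takes over 67 s, if anything falls off the work surface, if the arm or the gripper's body presses on something with over 40 N, if the wrist force passes 120 N, or if a joint passes its speed limit or range.

## Working session

There is one attempt and no reset: what is moved stays moved. The work goes in short steps, Python scripts to look and compute and a tool call to move; the robot and the scene stay as the last step left them, time stands still between calls to the robot, and variables do not carry over. Pictures are saved under pics/ and viewed, about 8 in all and at most 12, crops included, and the job is handed in when it is done.

Besides the shell and the picture viewer there is one more tool, called by a JSON object that holds its "name" and its "arguments", one argument or row to a line. arm_command: Moves the arm, as the interface text tells. Its arguments: {"type":"object","properties":{"steps":{"type":"array"},"jaw":{"type":"number"}},"required":["steps"]}

```bash
mkdir -p pics; ls
python3 - <<'E'
from cell import *
import cv2
print(state(), env.grip_point_offset)
for n in ("scene","top"):
    m=camera_model(n); print(n,m)
    cv2.imwrite(f"pics/{n}0.png",read_camera(n)[:,:,::-1])
print(camera_model("wrist"))
E
```

```text
pics
{'t': 0.0, 'joints': array([-1.33260557e+00,  4.91544799e-01,  1.55941669e+00, -1.46102250e-05,
        1.09169275e+00, -1.05587485e-01]), 'qvel': array([ 0.0003671 , -0.00044427,  0.00088883,  0.00018836,  0.00012712,
        0.00022883]), 'tau': array([ 3.20560757e-03, -6.12623334e+01, -2.58185399e+01,  6.93449518e-02,
        4.80474648e-02, -3.46586990e-05]), 'eef_pos': array([ 210.67586719, -588.39512986,  404.18209133]), 'tcp_rot': array([-3.14149366e+00,  1.05703489e-03, -1.22701130e+00]), 'ft_force': array([-0.55300514,  0.7625509 ,  1.17095505]), 'moment': array([-0.05764367, -0.00424473, -0.04493458]), 'opening': 0.9977469606057368} 171.3
scene {'K': array([[436.91326409,   0.        , 312.52821064],
       [  0.        , 436.91326409, 239.75946357],
       [  0.        ,   0.        ,   1.        ]]), 'xyz': array([899.71552112, 290.63492133, 913.7263142 ]), 'rotation': array([0.5534714 , 0.00394412, 2.2687346 ])}
top {'K': array([[515.87576034,   0.        , 321.55969393],
       [  0.        , 515.87576034, 240.79758535],
       [  0.        ,   0.        ,   1.        ]]), 'xyz': array([ 284.10263333,  -18.28268298, 1279.08664679]), 'rotation': array([ 0.181918  , -0.01047637, -1.55773965])}
{'K': array([[369.49794937,   0.        , 322.63800575],
       [  0.        , 369.49794937, 246.94265878],
       [  0.        ,   0.        ,   1.        ]]), 'xyz': array([ 288.66112763, -560.97347043,  383.75788902]), 'rotation': array([-2.93761454e-01,  2.46993719e-04, -1.22625932e+00])}
```

View pics/top0.png

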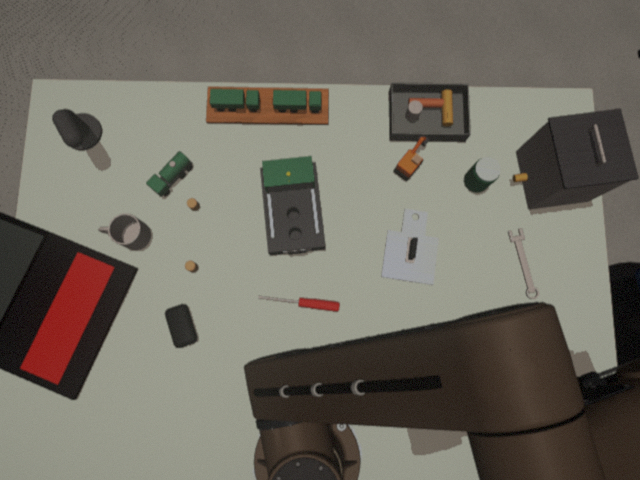

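View pics/scene0.png

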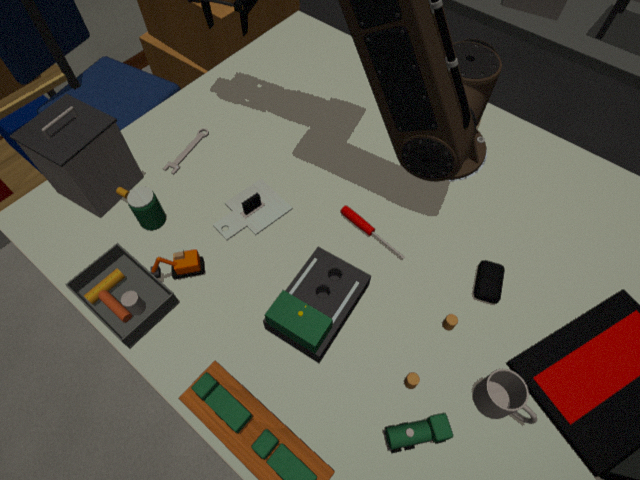

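The top view shows briquettes at about (193,204) and (191,266), bores at (293,212) and (294,233), the rivet at (289,174), the cover grip at (412,249) and its hole at (416,216). The scene view shows the same things, clear of obstruction. Next I measure them by mask.

```bash
cat > h.py <<'E'
import numpy as np, cv2
from scipy.spatial.transform import Rotation as R
from cell import *
def onplane(m,px,z):
    u,v=px; K=m["K"]
    d=np.array([(u-K[0,2])/K[0,0],-(v-K[1,2])/K[1,1],-1.])
    d=R.from_euler("xyz",m["rotation"]).apply(d)
    o=np.array(m["xyz"]); return (o+d*(z-o[2])/d[2])
def proj(m,P):
    c=R.from_euler("xyz",m["rotation"]).inv().apply(np.array(P,float)-m["xyz"]); K=m["K"]
    return np.array([K[0,2]+K[0,0]*c[0]/-c[2],K[1,2]+K[1,1]*-c[1]/-c[2]])
def blobs(mask,amin,amax,roi=None):
    mask=mask.astype(np.uint8)
    if roi:
        k=np.zeros_like(mask);x0,y0,x1,y1=roi;k[y0:y1,x0:x1]=1;mask=mask*k
    n,l,s,c=cv2.connectedComponentsWithStats(mask)
    return [(c[i].round(1).tolist(),int(s[i,4]),s[i,:4].tolist()) for i in range(1,n) if amin<=s[i,4]<=amax]
def snap(n):
    m=camera_model(n); im=read_camera(n); return m,im,cv2.cvtColor(im,cv2.COLOR_RGB2HSV)
E
python3 - <<'E'
from h import *
for n in("top","scene"):
    m=camera_model(n); im=cv2.imread(f"pics/{n}0.png"); h=cv2.cvtColor(im,cv2.COLOR_BGR2HSV)
    H,S,V=[h[...,i].astype(int) for i in range(3)]
    # tan briquettes top z=36
    for c,a,b in blobs((H>8)&(H<22)&(S>80)&(V>90),20,300): print(n,"tan",c,a,b,onplane(m,c,18).round(),onplane(m,c,36).round())
    for c,a,b in blobs((H>22)&(H<35)&(S>120)&(V>90),3,60): print(n,"yel",c,a,b,onplane(m,c,98).round())
    roi=(260,180,325,260) if n=="top" else (290,245,375,330)
    for c,a,b in blobs(V<32,20,900,roi): print(n,"dark",c,a,b,onplane(m,c,50).round())
    roi=(380,205,440,285) if n=="top" else (210,180,295,240)
    for c,a,b in blobs(V<50,20,900,roi): print(n,"grip",c,a,b,onplane(m,c,32).round())
    print(onplane(m,(416,216) if n=="top" else (224,229),5))
E
```

```text
top tan [520.9, 176.9] 97 [514, 173, 14, 9] [ 690. -535.   18.] [ 684. -528.   36.]
top tan [191.5, 202.9] 74 [187, 199, 10, 10] [608. 300.  18.] [604. 295.  36.]
top tan [189.9, 265.5] 83 [185, 261, 11, 10] [450. 294.  18.] [447. 290.  36.]
top yel [288.0, 173.5] 16 [286, 172, 5, 4] [663.  54.  98.]
top grip [412.1, 248.7] 93 [409, 239, 7, 20] [ 497. -251.   32.]
[ 586.2380028  -267.47907349    5.        ]
scene tan [220.6, 9.5] 247 [210, 2, 24, 17] [ -53. -943.   18.] [ -34. -918.   36.]
scene tan [49.4, 71.1] 53 [41, 64, 17, 14] [  531. -1114.    18.] [  538. -1086.    36.]
scene tan [10.5, 96.2] 53 [0, 88, 24, 16] [  673. -1101.    18.] [  678. -1073.    36.]
scene tan [5.2, 150.5] 186 [0, 139, 15, 23] [ 801. -908.   18.] [ 803. -884.   36.]
scene tan [121.2, 191.0] 72 [116, 187, 12, 10] [ 682. -544.   18.] [ 686. -528.   36.]
scene tan [451.6, 319.3] 109 [446, 314, 12, 12] [440. 293.  18.] [449. 293.  36.]
scene tan [412.8, 378.4] 130 [407, 372, 13, 13] [600. 298.  18.] [606. 298.  36.]
scene yel [103.0, 284.3] 59 [87, 270, 33, 29] [ 876. -299.   98.]
scene yel [300.0, 313.0] 21 [298, 311, 5, 5] [663.  55.  98.]
scene dark [334.6, 272.5] 83 [328, 269, 14, 9] [527.  38.  50.]
scene dark [352.7, 306.2] 129 [337, 281, 32, 49] [565. 117.  50.]
scene dark [322.7, 289.4] 84 [316, 285, 14, 10] [576.  43.  50.]
scene grip [251.2, 203.7] 226 [242, 194, 19, 21] [ 502. -248.   32.]
[ 588.70445645 -262.05173555    5.        ]
```

```bash
cat >> h.py <<'E'
def go(x,y,z,yaw):
    "tool-frame shift (cm) and turn (deg) from the present pose to a tool-down TCP pose"
    s=state(); r=R.from_euler("xyz",s["tcp_rot"]); t=R.from_euler("xyz",[np.pi,0,yaw])
    d=r.inv().apply(np.array([x,y,z])-s["eef_pos"])/10; w=np.degrees((r.inv()*t).as_rotvec())
    print("t",round(s["t"],2),"step",d.round(2),w.round(1),"len",np.linalg.norm(d).round(1),"F",s["ft_force"].round(1))
E
python3 -c "
from h import *
go(560,60,404,-1.45)"
```

```text
t 0.1 step [-49.27 -54.74   0.08] [ 0.   0.1 12.8] len 73.7 F [-0.5  0.4  0.1]
```

{"name": "arm_command", "arguments": {
  "steps": [
    [-49.2, -54.8, 0, 0, 0, 12.8],
    [-49.2, -54.8, 0, 0, 0, 12.8],
    [-49.2, -54.8, 0, 0, 0, 12.8],
    [-49.2, -54.8, 0, 0, 0, 12.8],
    [-49.2, -54.8, 0, 0, 0, 12.8],
    [-49.2, -54.8, 0, 0, 0, 12.8],
    [-49.2, -54.8, 0, 0, 0, 12.8],
    [-49.2, -54.8, 0, 0, 0, 12.8],
    [-49.2, -54.8, 0, 0, 0, 12.8],
    [-49.2, -54.8, 0, 0, 0, 12.8],
    [-49.2, -54.8, 0, 0, 0, 12.8],
    [-49.2, -54.8, 0, 0, 0, 12.8]
  ]
}}

```text
t: 1.1
eef_pos: [448.8, -146.5, 404.7]
tcp_rot: [3.142, -0.0, -1.451]
ft_force: [1.2, -1.4, 0.4]
opening: 1.0
```

{"name": "arm_command", "arguments": {
  "steps": [
    [-19, -13.5, 0, 0, 0, 0],
    [-19, -13.5, 0, 0, 0, 0],
    [-19, -13.5, 0, 0, 0, 0],
    [-19, -13.5, 0, 0, 0, 0],
    [-19, -13.5, 0, 0, 0, 0],
    [-19, -13.5, 0, 0, 0, 0],
    [-19, -13.5, 0, 0, 0, 0],
    [-19, -13.5, 0, 0, 0, 0],
    [-19, -13.5, 0, 0, 0, 0]
  ]
}}

```text
t: 1.85
eef_pos: [559.3, 56.0, 404.3]
tcp_rot: [3.141, -0.0, -1.45]
ft_force: [0.6, -0.2, 0.8]
opening: 0.999
```

Run:
```python
from h import *
print(state()["eef_pos"])
m,im,h=snap("wrist"); print(m); cv2.imwrite("pics/w1.png",im[:,:,::-1])
```

```text
[559.26907327  56.00398566 404.33810354]
{'K': array([[369.49794937,   0.        , 322.63800575],
       [  0.        , 369.49794937, 246.94265878],
       [  0.        ,   0.        ,   1.        ]]), 'xyz': array([641.46446364,  65.51870892, 383.806221  ]), 'rotation': array([-2.94710456e-01, -5.50288821e-04, -1.44941682e+00])}
```

View pics/w1.png

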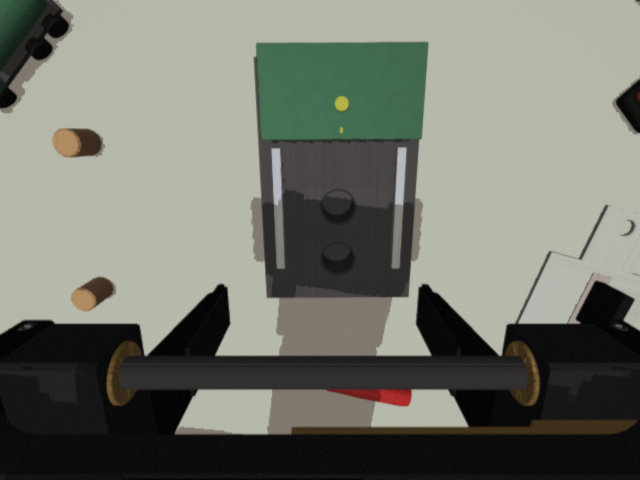

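The wrist view shows the rivet at (342,103), bores at (338,204) and (337,254), rails on both sides, briquettes at (68,142) and (88,295), and the cover hole at (626,227).

Run:
```python
from h import *
m=camera_model("wrist"); im=cv2.imread("pics/w1.png"); h=cv2.cvtColor(im,cv2.COLOR_BGR2HSV)
H,S,V=[h[...,i].astype(int) for i in range(3)]
for c,a,b in blobs((H>22)&(H<35)&(S>120)&(V>90),50,400,(300,80,380,120)): riv=onplane(m,c,98);print("riv",c,a,riv.round(1))
for c,a,b in blobs((H>55)&(H<85)&(S>80),3000,30000,(240,30,440,150)): print("hood",c,a,b,[onplane(m,p,98).round(1)[:2] for p in ((b[0],b[1]+b[3]),(b[0]+b[2],b[1]+b[3]))])
# rails: bright on dark block; top at z=58
for c,a,b in blobs((V>75)&(S<60),150,4000,(266,143,412,275)):
    k=np.zeros(V.shape,bool);k[b[1]:b[1]+b[3],b[0]:b[0]+b[2]]=1
    ys,xs=np.nonzero(k&(V>75)&(S<60)); P=np.array([onplane(m,p,58)[:2] for p in zip(xs,ys)])
    w,v=np.linalg.eigh(np.cov(P.T)); print("rail",a,b,P.mean(0).round(1),"yaw",np.arctan(v[1,1]/v[0,1]).round(4),"len",np.ptp(P[:,0]).round())
# block front corners
for p in((268,297),(410,297)): print("corner",onplane(m,p,50).round(1))
for c,a,b in blobs((H>5)&(H<22)&(S>80)&(V>60),100,2000,(30,110,140,330)): print("briq",c,a,b)
g=cv2.resize(im[180:280,300:380],None,fx=5,fy=5,interpolation=cv2.INTER_CUBIC);g=np.clip(g.astype(float)*2.2,0,255).astype(np.uint8)
g2=cv2.resize(im[120:320,40:125],None,fx=2.5,fy=2.5); o=np.zeros((500,640,3),np.uint8);o[:500,:400]=g;o[:500,420:632]=g2[:,:212];cv2.imwrite("pics/c1.png",o)
```

```text
riv [341.3, 103.2] 166 [664.9  54.1  98. ]
hood [341.0, 90.3] 15604 [257, 43, 170, 97] [array([632. , 112.9]), array([647.2, -12.6])]
rail 1190 [270, 147, 15, 122] [577.1  97.4] yaw 0.1288 len 110.0
rail 1204 [391, 146, 17, 123] [591.   -9.6] yaw 0.1207 len 110.0
corner [483.3  99.9  50. ]
corner [500.1 -39.   50. ]
briq [70.1, 141.3] 782 [53, 129, 47, 28]
briq [89.8, 293.5] 765 [71, 278, 42, 33]
```

View pics/c1.png

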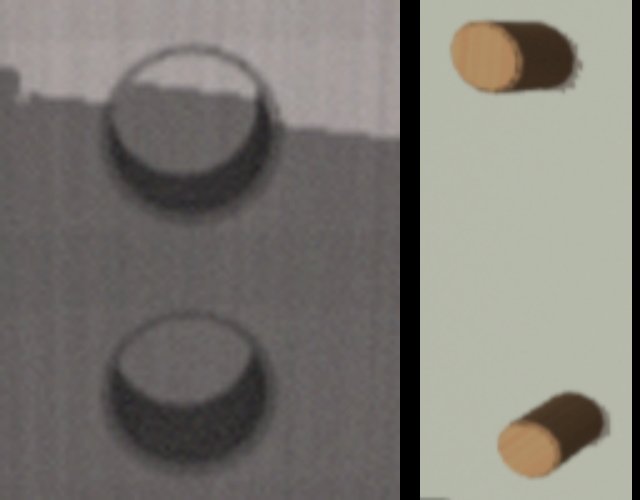

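The crop shows both bore rims: ellipse centres at about (338,206) and (337.4,258). Briquette tops sit left of and below their shadows.

Run:
```python
from h import *
m=camera_model("wrist")
for p in ((338,206),(337.4,258),(338,189.5),(338,223),(337.4,242.4),(337.4,273)): print(p,onplane(m,p,50).round(1))
im=cv2.imread("pics/w1.png");h=cv2.cvtColor(im,cv2.COLOR_BGR2HSV);V=h[...,2]
print(V[140:156,278],V[140:156,400],V[262:276,281])
H,S,V=[h[...,i].astype(int) for i in range(3)]
# bright tops
for c,a,b in blobs((H>5)&(H<22)&(S>80)&(V>130),100,2000,(30,110,140,330)): print("top",c,a,b,onplane(m,c,36).round(1),[onplane(m,p,36).round(1)[:2] for p in((b[0],c[1]),(b[0]+b[2],c[1]),(c[0],b[1]),(c[0],b[1]+b[3]))])
```

```text
(338, 206) [581.4  43.4  50. ]
(337.4, 258) [531.6  37.3  50. ]
(338, 189.5) [596.3  45.4  50. ]
(338, 223) [565.6  41.3  50. ]
(337.4, 242.4) [547.   39.4  50. ]
(337.4, 273) [516.5  35.3  50. ]
[ 56  59  67  70  73  73  71  83 146 183 194 193 193 194 194 194] [ 44  49  62  72  72  73  82 134 175 191 193 192 193 192 193 192] [124 125 126 125 125 125 100  62  46  47  46  45  46  46]
top [65.6, 142.1] 566 [53, 129, 27, 28] [607.3 295.2  36. ] [array([605.9, 306.6]), array([608.8, 282.3]), array([618.8, 294.3]), array([593.9, 296.3])]
top [83.1, 299.5] 398 [71, 289, 25, 22] [451.1 289.8  36. ] [array([449.6, 302.2]), array([452.7, 276.7]), array([462.9, 289.1]), array([437.8, 290.7])]
```

Stove: bore1 (581,43.4), bore0 (531.4,37.3), rivet (664.9,54.1), yaw 0.125. Spacings of 50.2 and 84.2 mm match the given 50 and 85. Briquettes: A (607,295), B (451,290). I go to A with the jaw part open.

{"name": "arm_command", "arguments": {
  "jaw": 5.0,
  "steps": [
    [-23.2, -7.7, 15.4, 0, 0, 0],
    [-23.2, -7.7, 15.4, 0, 0, 0],
    [-23.2, -7.7, 15.4, 0, 0, 0],
    [-23.2, -7.7, 15.4, 0, 0, 0],
    [-23.2, -7.7, 15.4, 0, 0, 0],
    [-23.2, -7.7, 15.4, 0, 0, 0],
    [-23.2, -7.7, 15.4, 0, 0, 0],
    [-23.2, -7.7, 15.4, 0, 0, 0],
    [-23.2, -7.7, 15.4, 0, 0, 0],
    [-23.2, -7.7, 15.4, 0, 0, 0]
  ]
}}

```text
t: 2.73
eef_pos: [608.3, 294.5, 251.0]
tcp_rot: [3.142, -0.0, -1.451]
ft_force: [-0.2, -1.4, 0.8]
opening: 0.526
```

```bash
cat >> h.py <<'E'
def brtop(tag,z=36,roi=(150,100,500,352)):
    m,im,h=snap("wrist"); cv2.imwrite(f"pics/{tag}.png",im[:,:,::-1]); H,S,V=[h[...,i].astype(int) for i in range(3)]
    for c,a,b in blobs((H>5)&(H<22)&(S>80)&(V>130),300,9000,roi):
        cc=[b[0]+b[2]/2-.5,b[1]+b[3]/2-.5]; print("top",c,a,b,onplane(m,c,z).round(1),"bbox",onplane(m,cc,z).round(1))
E
python3 - <<'E'
from h import *
print(state()["eef_pos"]); brtop("wA"); go(607.3,295.2,204,-1.446)
E
```

```text
[608.34607407 294.53514572 251.04872597]
t 2.78 step [-0.11  0.11  4.76] [-0.  -0.  -0.3] len 4.8 F [-0.2 -0.1 -0.4]
```

View pics/wA.png

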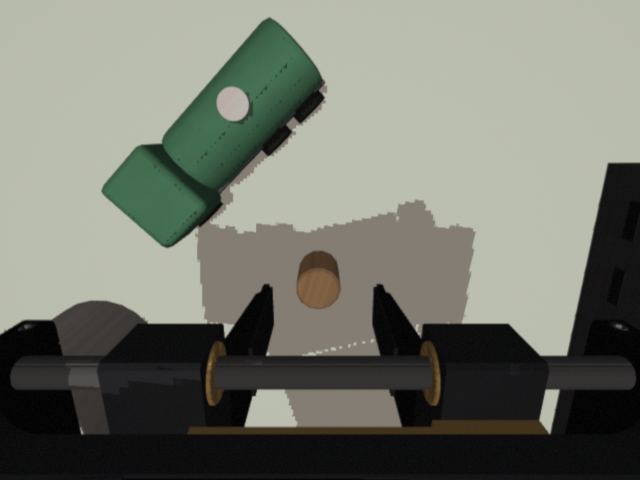

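The wrist view shows briquette A's top, in shadow, centred at about (318.5,288) between the fingertips at (268,286) and (380,286).

```bash
cat >> h.py <<'E'
def brtop(tag,z=36,roi=(280,240,370,350)):
    m,im,h=snap("wrist"); cv2.imwrite(f"pics/{tag}.png",im[:,:,::-1]); topof(m,h,z,roi)
def topof(m,h,z,roi):
    H,S,V=[h[...,i].astype(int) for i in range(3)]
    w=(H>5)&(H<22)&(S>80); v=V[roi[1]:roi[3],roi[0]:roi[2]][w[roi[1]:roi[3],roi[0]:roi[2]]].astype(np.uint8)
    t=cv2.threshold(v,0,255,cv2.THRESH_OTSU)[0]
    for c,a,b in blobs(w&(V>t),200,9000,roi):
        cc=[b[0]+b[2]/2-.5,b[1]+b[3]/2-.5]; print("top",t,c,a,b,onplane(m,c,z).round(1),"bbox",onplane(m,cc,z).round(1))
E
python3 - <<'E'
from h import *
m=camera_model("wrist"); topof(m,cv2.cvtColor(cv2.imread("pics/wA.png"),cv2.COLOR_BGR2HSV),36,(280,240,370,350)); print(onplane(m,(318.5,288),36))
E
```

```text
top 97.0 [317.7, 288.2] 1383 [296, 269, 45, 40] [607.5 296.4  36. ] bbox [607.3 296.2  36. ]
[607.66318245 295.91079425  36.        ]
```

{"name": "arm_command", "arguments": {
  "steps": [
    [-0.17, 0.07, 2.4, 0, 0, 0.3],
    [-0.17, 0.07, 4.7, 0, 0, 0.3],
    [-0.17, 0.07, 4.7, 0, 0, 0.3],
    [-0.17, 0.07, 4.7, 0, 0, 0.3]
  ]
}}

```text
t: 3.12
eef_pos: [607.6, 296.1, 204.3]
tcp_rot: [3.141, -0.0, -1.457]
ft_force: [0.3, 0.2, 0.6]
opening: 0.524
```

{"name": "arm_command", "arguments": {
  "jaw": 1.5,
  "steps": [
    [0, 0, 0, 0, 0, 0],
    [0, 0, 0, 0, 0, 0],
    [0, 0, 0, 0, 0, 0],
    [0, 0, 0, 0, 0, 0],
    [0, 0, 0, 0, 0, 0],
    [0, 0, 0, 0, 0, 0]
  ]
}}

```text
t: 3.62
eef_pos: [607.4, 297.5, 204.6]
tcp_rot: [-3.141, 0.0, -1.455]
ft_force: [-0.8, -0.9, 6.1]
opening: 0.265
```

Run:
```python
from h import *
go(581,43.4,280,-1.446); print(state()["opening"]*95)
```

```text
t 3.62 step [24.94  5.54 -7.55] [-0.1  0.  -0.5] len 26.6 F [-0.8 -0.9  6.1]
25.216216753502703
```

{"name": "arm_command", "arguments": {
  "steps": [
    [0, 0, -4, 0, 0, 0],
    [0, 0, -7.6, 0, 0, -0.5],
    [24.9, 11.1, -7.6, 0, 0, -0.5],
    [24.9, 11.1, -7.6, 0, 0, -0.5],
    [24.9, 11.1, -7.6, 0, 0, -0.5],
    [24.9, 11.1, -7.6, 0, 0, -0.5],
    [24.9, 11.1, -7.6, 0, 0, -0.5],
    [24.9, 11.1, -7.6, 0, 0, -0.5],
    [24.9, 11.1, -7.6, 0, 0, -0.5],
    [24.9, 11.1, -7.6, 0, 0, -0.5],
    [24.9, 11.1, -7.6, 0, 0, -0.5],
    [24.9, 11.1, -7.6, 0, 0, -0.5]
  ]
}}

```text
t: 4.62
eef_pos: [525.9, 37.7, 279.8]
tcp_rot: [-3.141, -0.0, -1.447]
ft_force: [0.3, 0.7, -0.4]
opening: 0.269
```

Run:
```python
from h import *
go(581,43.4,280,-1.446); print(state()["opening"]*95,state()["eef_pos"],state()["tcp_rot"])
m,im,h=snap("wrist"); cv2.imwrite("pics/w2.png",im[:,:,::-1]); print(m)
g=np.clip(im[:,:,::-1].astype(float)*2,0,255).astype(np.uint8)[100:400,160:500]
cv2.imwrite("pics/c2.png",cv2.resize(g,None,fx=2,fy=2))
```

```text
t 4.62 step [ 0.11 -5.54 -0.01] [-0.  -0.  -0.1] len 5.5 F [ 0.3  0.7 -0.4]
25.55063432168921 [525.87352149  37.67800826 279.84267087] [-3.14110753e+00 -6.67427073e-05 -1.44713141e+00]
{'K': array([[369.49794937,   0.        , 322.63800575],
       [  0.        , 369.49794937, 246.94265878],
       [  0.        ,   0.        ,   1.        ]]), 'xyz': array([608.06615983,  47.45828831, 259.43621432]), 'rotation': array([-2.93201091e-01, -4.99800422e-04, -1.44636711e+00])}
```

View pics/c2.png

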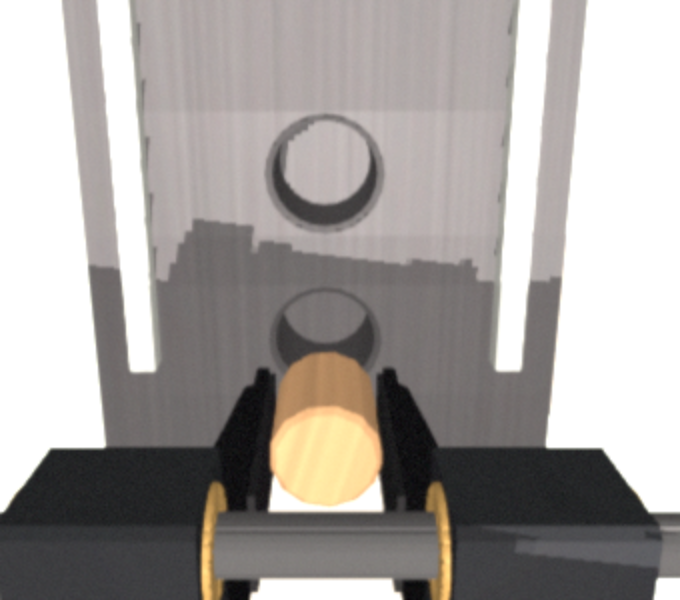

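The crop shows bore1's rim centred at full-image (322,186.5) and bore0's at about (322.5,271). The held briquette's top face is at (323,327.5).

Run:
```python
from h import *
m=camera_model("wrist"); print(onplane(m,(322,186.5),50).round(1), onplane(m,(323,327.5),111.2).round(1), state()["eef_pos"])
for p in ((292.5,186.5),(351.5,186.5),(322,157),(322,216)): print(onplane(m,p,50).round(1))
```

```text
[580.6  44.7  50. ] [526.3  37.4 111.2] [525.89780729  38.07916435 279.77437533]
[578.6  61.2  50. ]
[582.7  28.2  50. ]
[596.7  46.8  50. ]
[563.8  42.6  50. ]
```

{"name": "arm_command", "arguments": {
  "steps": [
    [0.03, -5.5, 0, 0, 0, 0],
    [0.03, -5.5, 0, 0, 0, 0],
    [0.03, -5.5, 1.8, 0, 0, 0],
    [0.03, -5.5, 1.8, 0, 0, 0],
    [0.03, -5.5, 2.2, 0, 0, 0],
    [0.03, -5.5, 2.6, 0, 0, 0],
    [0.03, -5.5, 3.0, 0, 0, 0],
    [0.03, -5.5, 3.3, 0, 0, 0],
    [0.03, -5.5, 3.6, 0, 0, 0],
    [0.03, -5.5, 3.6, 0, 0, 0]
  ]
}}

```text
t: 5.5
eef_pos: [580.1, 43.9, 243.3]
tcp_rot: [3.141, -0.0, -1.447]
ft_force: [0.4, 0.7, -0.3]
opening: 0.265
```

{"name": "arm_command", "arguments": {
  "jaw": 5.0,
  "steps": [
    [0, 0, 0, 0, 0, 0],
    [0, 0, 0, 0, 0, 0],
    [0, 0, 0, 0, 0, 0],
    [0, 0, -4, 0, 0, 0],
    [0, 0, -5, 0, 0, 0],
    [-26, 9.7, -5, 0, 0, 0],
    [-26, 9.7, -5, 0, 0, 0],
    [-26, 9.7, -5, 0, 0, 0],
    [-26, 9.7, -3, 0, 0, 0],
    [-26, 9.7, -1, 0, 0, 0],
    [-26, 9.7, -1, 0, 0, 0],
    [-26, 9.7, -1, 0, 0, 0]
  ]
}}

```text
t: 6.5
eef_pos: [450.2, 291.9, 253.5]
tcp_rot: [-3.141, 0.0, -1.446]
ft_force: [0.6, 0.3, 0.1]
opening: 0.523
```

Run:
```python
from h import *
m,im,h=snap("scene"); cv2.imwrite("pics/s2.png",im[:,:,::-1])
H,S,V=[h[...,i].astype(int) for i in range(3)]
for c,a,b in blobs((H>5)&(H<22)&(S>60)&(V>50),20,900,(290,245,500,400)): print(c,a,b,onplane(m,c,48).round(1))
```

```text
[485.1, 249.8] 310 [465, 245, 35, 15] [259.3 265.4  48. ]
[482.0, 282.5] 94 [466, 271, 34, 18] [338.4 300.3  48. ]
[322.4, 291.2] 134 [317, 285, 12, 13] [578.9  45.1  48. ]
[449.7, 321.8] 201 [442, 314, 16, 17] [462.9 292.9  48. ]
```

{"name": "arm_command", "arguments": {
  "steps": [
    [0, 0, 0, 0, 0, 0],
    [0, 0, 0, 0, 0, 0]
  ]
}}

```text
t: 6.72
eef_pos: [451.8, 290.2, 253.9]
tcp_rot: [-3.141, -0.0, -1.445]
ft_force: [0.5, 0.2, -0.4]
opening: 0.526
```

Run:
```python
from h import *
print(state()["eef_pos"]); brtop("wB"); go(451,290,204,-1.446)
```

```text
[451.79942817 290.18400755 253.90795411]
top 90.0 [319.0, 286.6] 1356 [298, 267, 43, 40] [450.8 291.6  36. ] bbox [450.9 291.6  36. ]
t 6.77 step [-0.06  0.12  5.01] [-0.  0. -0.] len 5.0 F [-0.4 -1.   0.2]
```

The first briquette shows in bore1 at (579,45). Now I grasp B.

{"name": "arm_command", "arguments": {
  "steps": [
    [-0.15, 0.07, 2.5, 0, 0, 0],
    [-0.15, 0.07, 5.0, 0, 0, 0],
    [-0.15, 0.07, 5.0, 0, 0, 0],
    [-0.15, 0.07, 5.0, 0, 0, 0]
  ]
}}

```text
t: 7.1
eef_pos: [451.6, 290.3, 203.6]
tcp_rot: [3.14, -0.001, -1.449]
ft_force: [0.3, 0.2, 0.4]
opening: 0.526
```

{"name": "arm_command", "arguments": {
  "jaw": 1.5,
  "steps": [
    [0, 0, 0, 0, 0, 0],
    [0, 0, 0, 0, 0, 0],
    [0, 0, 0, 0, 0, 0],
    [0, 0, 0, 0, 0, 0],
    [0, 0, 0, 0, 0, 0],
    [0, 0, -4, 0, 0, 0],
    [0, 0, -7.6, 0, 0, 0],
    [0, 0, -7.6, 0, 0, 0]
  ]
}}

```text
t: 7.77
eef_pos: [451.7, 291.8, 285.2]
tcp_rot: [-3.134, 0.002, -1.447]
ft_force: [1.3, 0.3, 1.0]
opening: 0.268
```

Run:
```python
from h import *
go(530.7,37.9,280,-1.446); print(state()["opening"]*95,state()["eef_pos"])
m,im,h=snap("wrist"); cv2.imwrite("pics/wB2.png",im[:,:,::-1])
topof(m,h,36+state()["eef_pos"][2]-204.3,(280,240,370,355))
```

```text
t 7.77 step [26.18 -4.69  0.49] [-0.4  0.1 -0. ] len 26.6 F [1.3 0.3 1. ]
25.422591677764185 [451.65877518 291.81233965 285.17096243]
top 87.0 [322.7, 328.5] 2142 [296, 304, 54, 50] [451.5 291.6 114.5] bbox [451.5 291.7 114.5]
```

{"name": "arm_command", "arguments": {
  "steps": [
    [26.2, -4.7, 0.4, 0, 0, 0],
    [26.2, -4.7, 0.4, 0, 0, 0],
    [26.2, -4.7, 0.4, 0, 0, 0],
    [26.2, -4.7, 0.4, 0, 0, 0],
    [26.2, -4.7, 0.4, 0, 0, 0],
    [26.2, -4.7, 0.4, 0, 0, 0],
    [26.2, -4.7, 0.4, 0, 0, 0],
    [26.2, -4.7, 0.4, 0, 0, 0],
    [26.2, -4.7, 0.4, 0, 0, 0]
  ]
}}

```text
t: 8.57
eef_pos: [529.8, 36.5, 274.9]
tcp_rot: [3.14, 0.0, -1.449]
ft_force: [-0.4, 0.5, 0.5]
opening: 0.263
```

Run:
```python
from h import *
go(530.6,37.8,243,-1.446); print(state()["opening"]*95,state()["eef_pos"])
```

```text
t 8.57 step [-0.12 -0.1   3.19] [ 0.1  0.  -0.2] len 3.2 F [-0.4  0.5  0.5]
25.027420577826746 [529.79095716  36.47884458 274.94299319]
```

{"name": "arm_command", "arguments": {
  "steps": [
    [-0.12, -0.1, 0, 0, 0, 0],
    [-0.12, -0.1, 1.0, 0, 0, 0],
    [-0.12, -0.1, 1.6, 0, 0, 0],
    [-0.12, -0.1, 2.1, 0, 0, 0],
    [-0.12, -0.1, 2.6, 0, 0, 0],
    [-0.12, -0.1, 3.1, 0, 0, 0],
    [-0.12, -0.1, 3.1, 0, 0, 0]
  ]
}}

```text
t: 9.15
eef_pos: [530.6, 38.6, 243.6]
tcp_rot: [3.14, 0.0, -1.447]
ft_force: [-0.6, 0.1, -0.2]
opening: 0.265
```

{"name": "arm_command", "arguments": {
  "jaw": 5.0,
  "steps": [
    [0, 0, 0, 0, 0, 0],
    [0, 0, 0, 0, 0, 0],
    [0, 0, 0, 0, 0, 0],
    [0, 0, -4, 0, 0, 0],
    [0, 0, -8, 0, 0, 0],
    [28.2, 6.7, -12, 0, 0, 17],
    [28.2, 6.7, -12, 0, 0, 17],
    [28.2, 6.7, -12, 0, 0, 17],
    [28.2, 6.7, -12, 0, 0, 17],
    [28.2, 6.7, -12, 0, 0, 17],
    [28.2, 6.7, -12, 0, 0, 17],
    [28.2, 6.7, -12, 0, 0, 17]
  ]
}}

```text
t: 10.15
eef_pos: [498.5, -250.8, 365.4]
tcp_rot: [-3.141, -0.0, -1.744]
ft_force: [0.2, 0.2, 0.3]
opening: 0.522
```

{"name": "arm_command", "arguments": {
  "steps": [
    [0, 0, 0, 0, 0, 0],
    [0, 0, 0, 0, 0, 0]
  ]
}}

```text
t: 10.32
eef_pos: [498.6, -250.6, 364.9]
tcp_rot: [-3.141, -0.0, -1.747]
ft_force: [0.0, 0.3, 0.4]
opening: 0.527
```

Run:
```python
from h import *
print(state()["eef_pos"],state()["tcp_rot"],state()["t"])
m,im,h=snap("scene"); H,S,V=[h[...,i].astype(int) for i in range(3)]
cv2.imwrite("pics/s3.png",im[:,:,::-1])
for c,a,b in blobs((H>5)&(H<22)&(S>60)&(V>50),20,900,(290,245,380,340)): print(c,a,b,onplane(m,c,48).round(1))
m,im,h=snap("wrist"); cv2.imwrite("pics/w3.png",im[:,:,::-1]); print(m["xyz"])
```

```text
[ 498.627782   -250.62850345  364.8969294 ] [-3.14085279e+00 -3.57213181e-04 -1.74725431e+00] 10.3167
[334.8, 274.2] 128 [329, 268, 13, 13] [529.3  40.   48. ]
[322.5, 291.3] 131 [317, 285, 12, 13] [579.   45.4  48. ]
[ 580.41257212 -263.91477843  344.1776453 ]
```

View pics/w3.png

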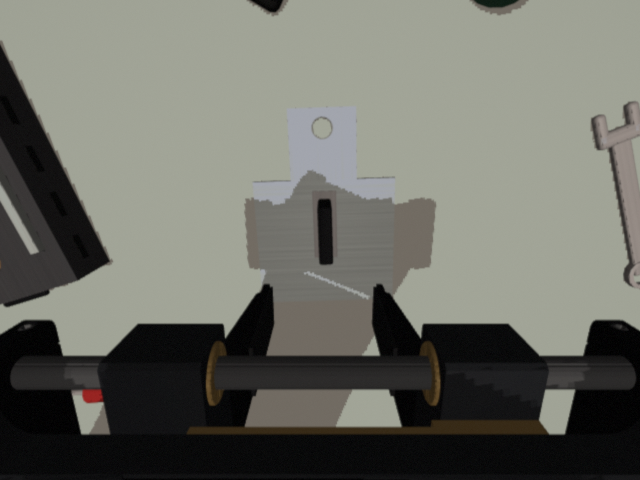

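The view shows the cover with its hole at (322,127), the black grip spanning (319..332, 198..264), and the front plate edge running from (254,181) to (394,178).

Run:
```python
from h import *
m=camera_model("wrist"); im=cv2.imread("pics/w3.png"); h=cv2.cvtColor(im,cv2.COLOR_BGR2HSV)
H,S,V=[h[...,i].astype(int) for i in range(3)]
print(V[127,280:365:4],H[127,280:300:4],S[127,280:300:4], V[198:270:4,325])
for c,a,b in blobs(V<40,200,3000,(300,180,350,280)):
    print("grip",c,a,b)
    ys,xs=np.nonzero((V<40)&(np.indices(V.shape)[0]>=b[1])&(np.indices(V.shape)[0]<b[1]+b[3])&(np.indices(V.shape)[1]>=b[0])&(np.indices(V.shape)[1]<b[0]+b[2]))
    P=np.array([onplane(m,p,54)[:2] for p in zip(xs,ys)]); w,v=np.linalg.eigh(np.cov(P.T)); print(P.mean(0),np.arctan(v[1,1]/v[0,1]),"ends",np.sort((P-P.mean(0))@v[:,1])[[0,-1]])
# cover tongue mask: bluish bright
t=(V>130)&(H>100)&(H<140); 
for c,a,b in blobs((H>100)&(H<145)&(V>120),50,9000,(240,90,410,200)): print("ton",c,a,b)
def edge(row,xs,f):  # strongest gradient column
    g=np.abs(np.diff(cv2.GaussianBlur(im,(3,3),0)[row,xs[0]:xs[1]].astype(int).sum(1)*f)); return xs[0]+g.argmax()+.5
g=im[:,:,0].astype(int)-im[:,:,1]; g=cv2.GaussianBlur(g.astype(np.float32),(5,5),0)
L=[];Rr=[]
for r in range(115,170,3):
    L.append(onplane(m,(280+np.abs(np.diff(g[r,280:300])).argmax()+.5,r),5)[:2]); Rr.append(onplane(m,(346+np.abs(np.diff(g[r,346:368])).argmax()+.5,r),5)[:2])
for e in(L,Rr):
    e=np.array(e); vx,vy,x0,y0=cv2.fitLine(e.astype(np.float32),cv2.DIST_HUBER,0,.01,.01).ravel(); print("edge yaw",np.arctan(vy/vx),x0,y0)
hole=blobs((g<-2),60,800,(308,112,338,142)); print(hole,[onplane(m,q[0],5).round(1) for q in hole])
```

```text
[165 165 170 173 173 172 172 172 127 164 165 165 165 137 173 173 172 173
 173 163 165 164] [ 36  37 110 113 112] [22 20 14 18 16] [ 80  10   7  16  18  18  18  17  19  16  17  16  16  15  18  14  16 113]
grip [324.8, 231.3] 837 [318, 199, 15, 65]
[ 506.68597442 -251.71130979] -0.13957700158739444 ends [-26.45738578  27.12943975]
ton [324.3, 155.6] 5969 [253, 107, 142, 93]
edge yaw -0.13732308 573.8364 -230.85266
edge yaw -0.13627803 569.89795 -291.08163
[([321.6, 127.6], 350, [312, 117, 20, 22])] [array([ 587., -263.,    5.])]
```

Both briquettes are in: the scene camera sees them at (529,40) and (579,45). Cover: yaw −0.137, hole (587,−263), tongue width 60 as given. I grasp the grip at (501.5,−251).

{"name": "arm_command", "arguments": {
  "steps": [
    [0, -0.29, 4, 0, 0, -2.2],
    [0, -0.29, 8, 0, 0, -2.2],
    [0, -0.29, 12, 0, 0, -2.2],
    [0, -0.29, 14, 0, 0, -2.2],
    [0, -0.29, 15.9, 0, 0, -2.2],
    [0, -0.29, 15.9, 0, 0, -2.2],
    [0, -0.29, 15.9, 0, 0, -2.2]
  ]
}}

```text
t: 11.0
eef_pos: [502.5, -248.1, 205.3]
tcp_rot: [3.14, 0.001, -1.704]
ft_force: [0.1, 0.1, 1.0]
opening: 0.524
```

{"name": "arm_command", "arguments": {
  "jaw": 0.3,
  "steps": [
    [0, 0, 0, 0, 0, 0],
    [0, 0, 0, 0, 0, 0],
    [0, 0, 0, 0, 0, 0],
    [0, 0, 0, 0, 0, 0],
    [0, 0, 0, 0, 0, 0],
    [0, 0, 0, 0, 0, 0],
    [0, 0, 0, 0, 0, 0],
    [0, 0, 0, 0, 0, 0]
  ]
}}

```text
t: 11.67
eef_pos: [502.2, -249.5, 206.0]
tcp_rot: [-3.141, -0.0, -1.705]
ft_force: [-0.6, -1.4, 5.9]
opening: 0.127
```

{"name": "arm_command", "arguments": {
  "steps": [
    [0, 0, -1, 0, 0, 0],
    [0, 0, -2.5, 0, 0, 0],
    [0, 0, -5, 0, 0, 0],
    [0, 0, -8, 0, 0, 0],
    [0, 0, -10, 0, 0, 0],
    [0, 0, -10, 0, 0, 0],
    [0, 0, -10, 0, 0, 0]
  ]
}}

```text
t: 12.25
eef_pos: [501.9, -249.1, 306.3]
tcp_rot: [-3.14, -0.001, -1.705]
ft_force: [0.2, 0.4, -3.5]
opening: 0.12
```

Run:
```python
from h import *
s=state();print(s["eef_pos"],s["tcp_rot"],s["ft_force"],s["moment"],s["opening"]*95,s["t"])
m,im,h=snap("wrist"); cv2.imwrite("pics/w4.png",im[:,:,::-1]); print(m)
```

```text
[ 501.90442526 -249.09306439  306.34197551] [-3.14027001e+00 -6.30488751e-04 -1.70519970e+00] [ 0.21637851  0.43171251 -3.49504397] [-0.03866943 -0.02258787  0.00762679] 11.363477242984217 12.25
{'K': array([[369.49794937,   0.        , 322.63800575],
       [  0.        , 369.49794937, 246.94265878],
       [  0.        ,   0.        ,   1.        ]]), 'xyz': array([ 584.02349952, -260.54556321,  285.96837245]), 'rotation': array([-2.92349209e-01, -6.76384528e-04, -1.70443235e+00])}
```

View pics/w4.png

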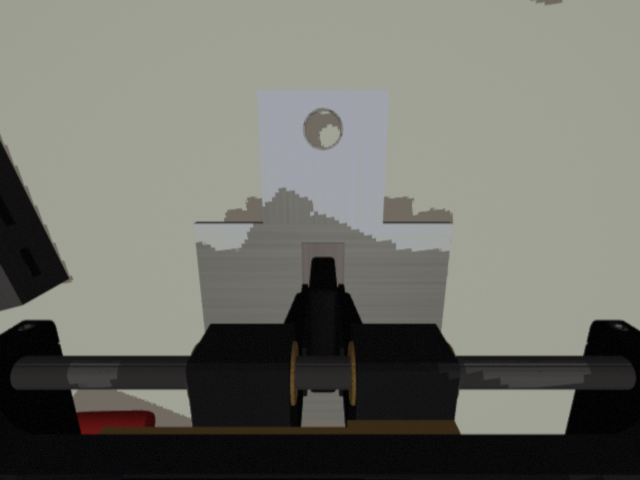

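The view shows the cover held straight, with the hole rim at (303..343, 108..150), tongue tip corners at (258,92) and (388,92), and plate front corners at (195,222) and (452,222). I check its pose in the grip from these known sizes.

Run:
```python
from h import *
m=camera_model("wrist"); im=cv2.imread("pics/w4.png"); g=cv2.GaussianBlur(im,(3,3),0).astype(float)
def vedge(x0,x1,rows):
    P=[]
    for r in rows:
        d=np.abs(np.diff(g[r,x0:x1,0]-g[r,x0:x1,2])); P.append((x0+d.argmax()+.5,r))
    return cv2.fitLine(np.array(P,np.float32),cv2.DIST_HUBER,0,.01,.01).ravel()
def hedge(y0,y1,cols):
    P=[]
    for c in cols:
        d=np.abs(np.diff(g[y0:y1,c].sum(1))); P.append((c,y0+d.argmax()+.5))
    return cv2.fitLine(np.array(P,np.float32),cv2.DIST_HUBER,0,.01,.01).ravel()
def X(a,b):
    A=np.array([[a[0],-b[0]],[a[1],-b[1]]]); t=np.linalg.solve(A,[b[2]-a[2],b[3]-a[3]]); return a[2:]+t[0]*a[:2]
L=vedge(250,272,range(96,190,3)); Rt=vedge(376,398,range(96,190,3)); T=hedge(82,102,range(265,383,4))
B1=hedge(215,230,range(200,225,3)); B2=hedge(215,230,range(420,448,3))
cor=[X(L,T),X(Rt,T)]; print("tip",cor,"base",X(L,B1),X(Rt,B2))
sl=lambda e:np.arctan2(e[1],e[0]); print("B",B1,B2)
# hole ellipse
img=np.array([cor[0],cor[1],X(L,B1),X(Rt,B2),(323,129)],float)
obj=np.array([(104,30,-27),(104,-30,-27),(42,30,-27),(42,-30,-27),(87,0,-27)],float)
ok,rv,tv=cv2.solvePnP(obj,img,m["K"],None)
Rc=R.from_euler("xyz",m["rotation"]); F=R.from_matrix(np.diag([1,-1,-1.]))
Rw=Rc*F*R.from_rotvec(rv.ravel()); tw=np.array(m["xyz"])+(Rc*F).apply(tv.ravel())
print("grip world",tw.round(1),"z axis",Rw.apply([0,0,1]).round(3),"x axis",Rw.apply([1,0,0]).round(3),"hole under",(tw+Rw.apply([87,0,-32])).round(1))
pr,_=cv2.projectPoints(obj,rv,tv,m["K"],None); print("res",(pr.reshape(-1,2)-img).round(1).tolist())
print("flat assump hole",onplane(m,(323,129),105.3).round(1),[onplane(m,p,105.3).round(1)[:2] for p in img[:4]])
```

```text
tip [array([256.2004,  89.5   ], dtype=float32), array([388.70706,  89.5    ], dtype=float32)] base [262.48853 223.5    ] [382.0876 223.5   ]
B [  1.    0.  212.  223.5] [  1.    0.  433.5 223.5]
grip world [ 500.3 -249.4  131.5] z axis [ 0.002 -0.01   1.   ] x axis [ 0.991 -0.134 -0.004] hole under [ 586.5 -260.7   99.1]
res [[0.0, -0.1], [0.1, 0.2], [-0.0, -0.0], [0.3, -0.2], [-0.4, 0.0]]
flat assump hole [ 586.5 -261.   105.3] [array([ 607.2, -233.5]), array([ 599.3, -292.5]), array([ 546.1, -225.1]), array([ 538.1, -284.1])]
```

The cover is level and straight in the grip, with its hole 85.4 mm ahead of the TCP and the measured weight 3.5 N. I carry it to a point before the hood.

{"name": "arm_command", "arguments": {
  "steps": [
    [-1.5, 0.2, 0, 0, 0, -1],
    [-4.5, 0.5, 0, 0, 0, -2.5],
    [-7.5, 0.8, 0, 0, 0, -4],
    [-10.5, 1.1, 0, 0, 0, -5.5],
    [-13.5, 1.4, 0, 0, 0, -7],
    [-16.5, 1.7, 0, 0, 0, -8.5],
    [-19.5, 2, 0, 0, 0, -10],
    [-22.5, 2.3, 0, 0, 0, -11.5],
    [-25.5, 2.5, 0, 0, 0, -13],
    [-27.5, 2.7, 0, 0, 0, -14.2],
    [-28.4, 2.8, 0, 0, 0, -14.8],
    [-28.4, 2.8, 0, 0, 0, -14.8]
  ]
}}

```text
t: 13.3
eef_pos: [511.9, 37.9, 304.5]
tcp_rot: [3.139, 0.001, -1.444]
ft_force: [-0.5, -0.4, -2.7]
opening: 0.128
```

{"name": "arm_command", "arguments": {
  "steps": [
    [0, 0, 0, 0, 0, 0],
    [0, 0, 0, 0, 0, 0]
  ]
}}

```text
t: 13.47
eef_pos: [512.3, 35.2, 305.1]
tcp_rot: [3.141, -0.0, -1.448]
ft_force: [0.3, -0.3, -2.6]
opening: 0.13
```

Run:
```python
from h import *
s=state();print(s["eef_pos"],s["tcp_rot"],s["ft_force"],s["opening"]*95,s["t"])
go(515.6,36.2,278,-1.446)
m,im,h=snap("wrist"); cv2.imwrite("pics/w5.png",im[:,:,::-1]); 
H,S,V=[h[...,i].astype(int) for i in range(3)]
for c,a,b in blobs((H>22)&(H<35)&(S>120)&(V>90),50,900,(200,0,440,240)): print("riv",c,a,b,onplane(m,c,98).round(1))
for c,a,b in blobs((H>55)&(H<85)&(S>80),3000,60000,(100,0,540,240)): print("hood",c,a,b)
```

```text
[512.34921886  35.23619683 305.11261148] [ 3.14066630e+00 -6.79373992e-05 -1.44769126e+00] [ 0.32506262 -0.27277372 -2.60620021] 12.303532909967927 13.4667
t 13.47 step [-0.06 -0.34  2.71] [ 0.1 -0.  -0.1] len 2.7 F [ 0.3 -0.3 -2.6]
riv [320.0, 10.0] 51 [318, 5, 5, 11] [646.7  52.5  98. ]
hood [319.6, 16.5] 8652 [186, 0, 269, 51]
```

View pics/w5.png

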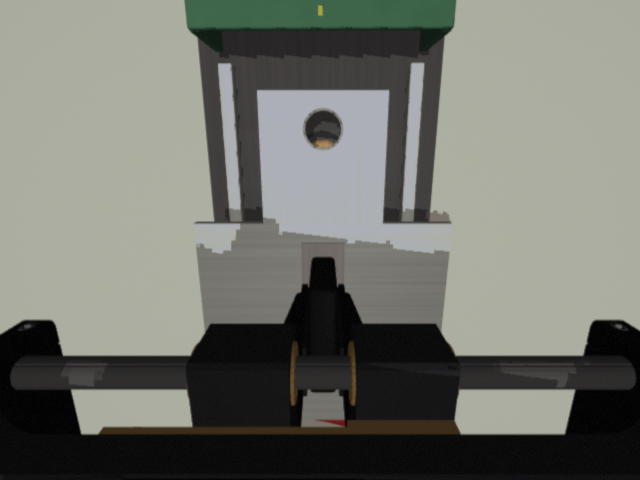

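The view shows the hood edge centred at column 320.5 with its mark at (320,10), and the cover hole at (323,129). Rails and tongue are parallel, so the cover is lined up. I lower it and slide it in.

{"name": "arm_command", "arguments": {
  "steps": [
    [-0.06, -0.34, 1.3, 0, 0, 0],
    [-0.06, -0.34, 2.7, 0, 0, 0],
    [-0.06, -0.34, 2.7, 0, 0, 0],
    [-0.06, -1.5, 2.7, 0, 0, 0],
    [-0.06, -2.5, 2.7, 0, 0, 0],
    [-0.06, -3.5, 2.7, 0, 0, 0],
    [-0.06, -3.8, 2.7, 0, 0, 0],
    [-0.06, -3.8, 2.7, 0, 0, 0]
  ]
}}

```text
t: 14.18
eef_pos: [550.8, 41.1, 278.7]
tcp_rot: [-3.141, -0.0, -1.447]
ft_force: [-0.1, 0.2, -3.0]
opening: 0.128
```

```bash
python3 -c "
from h import *
print(state()['moment'].round(2)); go(580.1,44.3,278,-1.446)"
```

```text
[ 0.03  0.08 -0.03]
t 14.18 step [ 0.04 -2.95  0.08] [-0.  -0.  -0.1] len 3.0 F [-0.1  0.2 -3. ]
```

No contact so far. I slide it the rest of the way.

{"name": "arm_command", "arguments": {
  "steps": [
    [0.04, -0.9, 0, 0, 0, 0],
    [0.04, -1.8, 0, 0, 0, 0],
    [0.04, -2.5, 0, 0, 0, 0],
    [0.04, -2.95, 0, 0, 0, 0],
    [0.04, -2.95, 0, 0, 0, 0],
    [0.04, -2.95, 0, 0, 0, 0]
  ]
}}

```text
t: 14.68
eef_pos: [579.4, 44.5, 278.4]
tcp_rot: [3.141, -0.0, -1.447]
ft_force: [-0.3, -0.1, -3.2]
opening: 0.123
```

```bash
python3 -c "
from h import *
s=state();print(s['ft_force'],s['moment'].round(2),s['opening']); go(580.1,44.3,278,-1.446)"
```

```text
[-0.34889217 -0.07551742 -3.22475751] [ 0.05  0.   -0.04] 0.1226423037010862
t 14.68 step [ 0.03 -0.06  0.04] [ 0. -0. -0.] len 0.1 F [-0.3 -0.1 -3.2]
```

{"name": "arm_command", "arguments": {
  "steps": [
    [0.03, -0.05, 0.3, 0, 0, 0],
    [0.03, -0.05, 0.6, 0, 0, 0],
    [0.03, -0.05, 0.9, 0, 0, 0],
    [0.03, -0.05, 1.1, 0, 0, 0],
    [0.03, -0.05, 1.1, 0, 0, 0],
    [0.03, -0.05, 1.1, 0, 0, 0]
  ]
}}

```text
t: 15.18
eef_pos: [579.9, 44.2, 267.4]
tcp_rot: [3.141, -0.0, -1.447]
ft_force: [0.3, 0.2, -2.8]
opening: 0.127
```

```bash
python3 -c "
from h import *
s=state();print(s['ft_force'],s['moment'].round(2),s['opening']); go(580.1,44.3,265,-1.446)"
```

```text
[ 0.30369111  0.24824637 -2.78438736] [-0.01 -0.01 -0.06] 0.12663300508223108
t 15.18 step [-0.01 -0.02  0.24] [ 0.  -0.  -0.1] len 0.2 F [ 0.3  0.2 -2.8]
```

The underside is now below the pin tip with no reaction force, so the hole is on the pin. I go on to the rails.

{"name": "arm_command", "arguments": {
  "steps": [
    [0, 0, 0.15, 0, 0, 0],
    [0, 0, 0.3, 0, 0, 0],
    [0, 0, 0.4, 0, 0, 0],
    [0, 0, 0.4, 0, 0, 0],
    [0, 0, 0.4, 0, 0, 0]
  ]
}}

```text
t: 15.6
eef_pos: [579.9, 44.2, 263.9]
tcp_rot: [-3.141, -0.0, -1.447]
ft_force: [-1.3, 0.3, 3.3]
opening: 0.124
```

```bash
python3 -c "
from h import *
s=state();print(s['ft_force'],s['moment'].round(2),s['opening']); go(580.1,44.3,256.5,-1.446)"
```

```text
[-1.34726983  0.30220949  3.2857488 ] [0.01 0.3  0.06] 0.1235830371884778
t 15.6 step [-0.01 -0.02  0.74] [-0.  -0.  -0.1] len 0.7 F [-1.3  0.3  3.3]
```

{"name": "arm_command", "arguments": {
  "steps": [
    [0, 0, 0.15, 0, 0, 0],
    [0, 0, 0.3, 0, 0, 0],
    [0, 0, 0.45, 0, 0, 0],
    [0, 0, 0.6, 0, 0, 0],
    [0, 0, 0.6, 0, 0, 0],
    [0, 0, 0.6, 0, 0, 0]
  ]
}}

```text
t: 16.1
eef_pos: [579.9, 44.2, 257.8]
tcp_rot: [-3.141, -0.0, -1.447]
ft_force: [-3.1, 0.4, 8.0]
opening: 0.125
```

```bash
python3 -c "
from h import *
s=state();print(s['ft_force'],s['moment'].round(2),s['opening']); go(580.1,44.3,256.5,-1.446)"
```

```text
[-3.09914843  0.42628563  8.01360273] [-0.    0.54 -0.06] 0.1253065442846136
t 16.1 step [-0.01 -0.02  0.13] [-0.  -0.  -0.1] len 0.1 F [-3.1  0.4  8. ]
```

{"name": "arm_command", "arguments": {
  "steps": [
    [0, 0, 0.1, 0, 0, 0],
    [0, 0, 0.2, 0, 0, 0],
    [0, 0, 0.3, 0, 0, 0],
    [0, 0, 0.3, 0, 0, 0],
    [0, 0, 0.3, 0, 0, 0]
  ]
}}

```text
t: 16.52
eef_pos: [579.8, 44.2, 256.0]
tcp_rot: [-3.141, -0.0, -1.447]
ft_force: [-6.2, 0.0, 19.6]
opening: 0.124
```

Run:
```python
from h import *
s=state();print(s['ft_force'],s['moment'].round(2),s['opening'],s["tcp_rot"]); go(580.1,44.3,256.5,-1.446)
a=read_camera("scene")[:,:,::-1]; m,w,h=snap("wrist"); cv2.imwrite("pics/w6.png",w[:,:,::-1])
cv2.imwrite("pics/s6.png",a)
o=np.hstack([cv2.resize(a[220:360,230:400],(485,400)),cv2.resize(w[:,:,::-1][60:360,170:480],(413,400))])[:, :]
cv2.imwrite("pics/c6.png",cv2.resize(o,(800,356)))
```

```text
[-6.19921297e+00  5.85997688e-04  1.95798262e+01] [0.03 1.17 0.02] 0.1242437243750672 [-3.14058611e+00 -3.11963414e-04 -1.44683723e+00]
t 16.52 step [-0.01 -0.03 -0.05] [-0.1 -0.  -0. ] len 0.1 F [-6.2  0.  19.6]
```

View pics/c6.png

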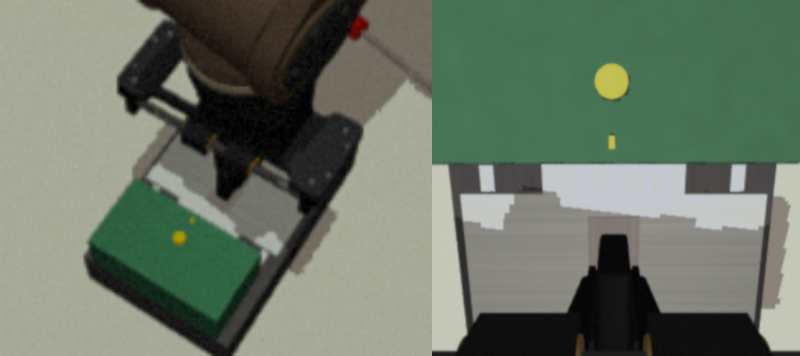

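The wrist crop shows the rivet and front mark centred over the tongue, the plate edge parallel to the hood, and both rails vanishing under the plate. I measure the plate edge against the rivet.

Run:
```python
from h import *
m=camera_model("wrist"); im=cv2.imread("pics/w6.png"); h=cv2.cvtColor(im,cv2.COLOR_BGR2HSV)
H,S,V=[h[...,i].astype(int) for i in range(3)]
b=[q for q in blobs((H>22)&(H<35)&(S>120)&(V>90),100,2000,(280,60,330,180))]; print(b)
riv=onplane(m,b[0][0],98); print("riv",riv.round(1))
g=cv2.GaussianBlur(im,(3,3),0).astype(float).sum(2)
u=np.array([np.cos(.125),np.sin(.125)]);l=np.array([-u[1],u[0]])
for cols in (range(196,208,2),range(222,248,3),range(365,385,3),range(398,412,3)):
    e=[205+np.abs(np.diff(g[205:238,c])).argmax() - 0 + .5 for c in cols]; r=np.median(e); p=onplane(m,(np.mean(cols),r),55)[:2]-riv[:2]; print(r,"along",(p@u).round(1),"left",(p@l).round(1))
for r in (240,260,280,300):
    row=g[r]; L=182+np.abs(np.diff(row[182:225])).argmax()+.5; Rr=395+np.abs(np.diff(row[395:428])).argmax()+.5
    a,c=onplane(m,(L,r),55),onplane(m,(Rr,r),55); print(r,L,Rr,"width",np.linalg.norm(a-c).round(1),((a[:2]-riv[:2])@l).round(1),((c[:2]-riv[:2])@l).round(1))
```

```text
[([319.1, 128.1], 578, [307, 114, 23, 30])]
riv [664.4  55.5  98. ]
222.5 along -44.2 left 59.6
222.5 along -44.2 left 43.1
231.5 along -48.8 left -27.2
222.5 along -44.2 left -42.0
240 194.5 425.5 width 117.2 63.7 -53.5
260 190.5 399.5 width 107.8 66.9 -40.9
280 192.5 398.5 width 108.0 67.0 -41.1
300 194.5 418.5 width 119.5 67.1 -52.4
```

{"name": "arm_command", "arguments": {
  "steps": [
    [0, 0, 0, 0, 0, 0],
    [0, 0, 0, 0, 0, 0],
    [0, 0, 0, 0, 0, 0],
    [0, 0, 0, 0, 0, 0],
    [0, 0, 0, 0, 0, 0],
    [0, 0, 0, 0, 0, 0]
  ]
}}

```text
t: 17.12
eef_pos: [579.8, 44.2, 255.9]
tcp_rot: [-3.141, -0.0, -1.447]
ft_force: [-6.6, 0.4, 19.3]
opening: 0.128
```

The hold is steady, so I hand it in.

```bash
python3 -c "
from cell import *
print(job_done()); s=state(); print(s['t'],s['eef_pos'],s['ft_force'])"
```

```text
the job is handed in; nothing more can be done
None
the job is handed in; nothing more can be done
```

I handed the job in at about 17 s of the 67 s allowed, with both briquettes loaded and the cover on the pin, pressed down and still gripped. The job reports no verdict, so what follows rests on my own measurements.

- **Briquettes:** both went into their bores with no contact force. The scene camera then saw one in each bore, at (529, 40) and (579, 45), within about 3 mm of the measured bore centres.
- **Cover on the pin:** it slid under the hood and dropped past the pin tip without resistance. Seen from the wrist camera, its front edge sits 44–45 mm behind the rivet, against 45 mm nominal, and parallel to the hood.
- **Pressed home:** the force was about 8 N with the cover nearly home, then jumped to 19–20 N over the last 2 mm. By my estimate the cover's underside was then level with the deck. Pose and force stayed steady for a further 0.5 s with the grip closed.

Some checks were weaker or disagreed:
- About 6 N of sideways force (along −x) remains. I read it as friction from pressing, because it grew in proportion to the push.
- The last image check of the cover's side edges was noisy. I relied on the front edge, the tool's angle and the level check made after lifting the cover.
- I could not see the pin or the rails' depth directly; both are inferred from force and height.
- I did not measure the bystanders again at the end. No unexpected contact force showed in any reading.

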